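Close the display tin and turn its label to the front

TASK

The wide tin on the wooden turntable stand was put back carelessly: first press its lid down until it is fully home, then push the tin round by its edge until its paper label faces squarely to the stand's front, over the ticket ledge, and let go. It is too wide to grip and its thin metal dents, so never press on it with more than about 25 N, and leave the loose things around it where they are.

Things in the scene. Friction and masses are not known exactly. Their poses are not given: they have to be found in the camera images.
- stand: Fixed square wooden display stand, 136 x 136 mm, 18 mm high. Origin: centre of its underside, on the turning axis of the tin. Its own -x is its front, where a low sloping ticket ledge with a blank paper card runs out to 98 mm from the centre (under 20 mm high). z up. The axis is vertical.
- tin: Wide plain metal tin, diameter 100 mm, fixed on a thin turntable plate (diameter 112 mm) that turns endlessly either way about the stand's vertical axis and stays where left. Origin: on that axis, 22 mm above the counter; its own -x is where its label faces. The bearing is stiff, 0.17 N m: a fingertip pressed on the lid's edge and dragged round in an arc slips below about 7 N; 9 to 15 N turns it.
- label (a point): Middle of the paper label (56 mm round the wall, 28 mm high), on the tin's wall 51 mm from the axis and 46 mm above the counter. A paper tab 24 mm wide on the edge of the lid, running 20 mm in over its top, marks the same direction from above.
- tin_lid (a joint): How far the push-on lid stands up from fully home, in m: 0 = home, at most 0.006. The lid slides straight down with a tight fit: about 8 N moves it, then it meets a stop. It turns with the tin.
- lid_top (a point): Middle of the lid's flat top, 83 mm above the counter when home. The lid is 104 mm in diameter, 20 mm deep, without a knob. Its top is out of level: 40 mm from the axis it can lie up to 1.3 mm higher or lower than here, so the contact has to be felt. The tin's bearing stands on rubber and sinks about 1 mm per 12 N of pressing.
- small_tin: Loose smaller round tin of the same kind, 69 mm in diameter, 50 mm high, standing beside the stand. Bystander. Origin: centre of its underside.
- glue_stick: Loose glue stick standing upright, 26 mm in diameter, 94 mm high. Bystander. Origin: centre of its underside.
- ink_tin: Loose flat round ink pad tin, 70 mm in diameter, 18 mm high. Bystander. Origin: centre of its underside.
- washi: Loose roll of paper tape lying flat, 46 mm in diameter, 15 mm high. Bystander. Origin: centre of its underside.
- eraser: Loose eraser, 46 x 37 x 12 mm. Bystander. Origin: centre of its underside.
- sharpener: Loose pencil sharpener, 27 x 25 x 13 mm. Bystander. Origin: centre of its underside.

How it is judged:
By the outcome, as a careful person would: the job done as asked, in the order asked, and still so for the second after the job is handed in, with the robot touching nothing.
It also fails if it takes over 72 s, if anything falls off the work surface, if the arm or the gripper's body presses on something with over 40 N, if the wrist force passes 120 N, or if a joint passes its speed limit or range.

ROBOT

A 6-joint arm with a two-finger parallel gripper is mounted at the origin on a cart in front of the work surface, level with it; the furniture and walls round the work are solid. World frame = base frame: x ahead of the robot, y to its left, z up, the work surface at z = 0. Lengths are in m, angles in rad, forces in N, time in s.
With the tool pointing down it reaches from about 0.375 to 0.9 m from the base axis. Payload 3.1 kg.
Tool frame: the origin (TCP) lies midway between the tips of the shut fingers; the grasp point (between the pads) lies 19 mm behind it; x points along the fingers, y is the direction in which the jaws open and shut, and the axes are right-handed (so a half turn about x gives the same grasp; the last joint's range is limited). The gripper opens to 87 mm and grips with 3 to 60 N. Pads are 19 mm wide; open, the fingers measure 117 mm over their backs; the gripper's body (75 mm by 190 mm) begins 51 mm behind the grasp point.
Start: joints at [-1.302, 0.527, 1.433, -0, 1.181, -0.178], TCP at [0.271, -0.563, 0.223] pointing down, gripper open.
Joint ranges: [-3.08, 3.08], [-0.75, 2.2], [0.22, 2.44], [-1.43, 4.57], [0, 2.65], [-2.85, 2.85]. Speed limits (rad/s): [2.79, 2.79, 3.14, 3.14, 3.14, 3.14].

INTERFACE

Orientations are given as a unit quaternion [x, y, z, w].
In Python, from rig import get_obs, imaging, robot gives the robot as it stands.
- The arm moves only by the shell command python3 -m inch 'ROWS' [FORCE]. ROWS is JSON, a list of rows, each a list of 3 entries, a list of its own where there are three numbers: the finger opening in mm, from 0 to 87, then the shift along the tool's x, y, z in mm, then the turn, a rotation vector about the tool's x, y, z in degrees. In form: [[grip, [dx, dy, dz], [wx, wy, wz]], ...]. A call has 1 to 12 rows; each row shifts and turns the pose as measured when the row begins, along the tool's axes as they then stand; what a row does not reach is not made up. A row lasts 1/8 s, in which the tool goes at most 62.5 mm and 10.7 degrees, less where a joint would pass 70% of its speed; a pose out of reach is approached as far as the arm can. A call with a gripper value outside its range is refused whole. The fingers move at their own pace and stop on an object; FORCE is the grip in N (left out, the last holds). Time passes only in rows, so rows that do not move let the fingers close. It gives the time, the measured TCP pose, the force and the opening at its end, in the units of the state.
- get_obs(): the state, without advancing time (a new reading comes with each control period).
- imaging.camera(name): name is "scene" or "top" or "wrist"; returns the picture (480x640x3 uint8, red, green, blue); there is no depth.
- imaging.camera_params(name): a dict with "camera_matrix" (3x3 intrinsics, pixels), "xyz" and "rotation" of the camera in the world. Camera axes: x right, y down, z forward; pixel columns grow to the right and rows downward; lengths in m; the calibration is good to about 2 mm. A picture is of the moment at which its call begins: read the wrist's pose just before it. camera_params takes no time and is no camera call; for the wrist camera it gives the pose at the moment of the call.
- robot.hand_in(): hands the job in, once; it reports no verdict.
Trained networks look in the newest picture that a camera, given by its name, has taken for a name from the list of things; names that differ only in an ending like _2 or _b are one class to them, and where a whole thing is asked for, a point or a joint stands for the part that bears it (a point fixed in the world has none). Each returns a list of dicts, best first, with "confidence" (0 to 1); they miss things now and then, are a little off and sometimes report something else, mostly with a low value. They report only what shows in the picture. A call takes as long as a camera call.
- imaging.cut_out(camera, target): "pixels" (480x640 bool, what is visible of it) and "box" ([centre column, centre row, width, height] in pixels, round what is visible of it).
- imaging.tip_of(camera, target): "pixel" ([column, row] in pixels: a listed point, or the origin of a listed thing).
The state is a dict: "time": time; "q": joint angles; "joint_velocities": joint speeds; "joint_torque": joint torques, N m; "position": TCP position; "tool_rot": TCP orientation; "ft_force": force on the tool from outside, world axes, zero at the start; "moment": the same for the moment, N m; "grip_width": finger opening in m.
Only numpy, scipy, OpenCV 4.12 (cv2) and the standard library are available. Lean on these libraries where they do the work, as an engineer would, in place of code of your own. Each camera call takes 0.05 s, during which the arm holds its last target. There are 200 camera calls.

## Working session

There is one attempt and no reset: what is moved stays moved. The work goes in short steps, Python scripts to look and compute and a shell command to move; the robot and the scene stay as the last step left them, time stands still between calls to the robot, and variables do not carry over. Pictures are saved under pics/ and viewed, about 8 in all and at most 12, crops included, and the job is handed in when it is done.

```bash
mkdir -p pics
cat > h.py <<'E'
import numpy as np, cv2
from rig import get_obs, imaging, robot
from scipy.spatial.transform import Rotation as R
def rot(p):
    r=np.array(p["rotation"]); return r if r.shape==(3,3) else R.from_quat(r).as_matrix()
def ray(cam,px,z,p=None):
    p=p or imaging.camera_params(cam); K=np.array(p["camera_matrix"]); 
    d=rot(p)@np.linalg.solve(K,[px[0],px[1],1.]); o=np.array(p["xyz"]); return o+d*(z-o[2])/d[2]
def proj(cam,X,p=None):
    p=p or imaging.camera_params(cam); c=np.array(p["camera_matrix"])@rot(p).T@(np.array(X)-np.array(p["xyz"])); return c[:2]/c[2]
E
python3 - <<'E'
from h import *
o=get_obs(); print(o)
a=[imaging.camera(c) for c in("top","scene")]
for c,i in zip(("top","scene"),a): cv2.imwrite(f"pics/{c}1.png",i[:,:,::-1]); print(imaging.camera_params(c))
Z=dict(stand=0,tin=.022,label=.046,lid_top=.083,small_tin=0,glue_stick=0,ink_tin=0,washi=0,eraser=0,sharpener=0)
for c in("top","scene"):
  for n,z in Z.items():
    for d in imaging.tip_of(c,n)[:2]: print(c,n,np.round(d["pixel"],1),round(d["confidence"],2),np.round(ray(c,d["pixel"],z),4))
E
```

```text
{'time': 0.0, 'q': array([-1.30151487e+00,  5.28460458e-01,  1.43392948e+00,  9.64022340e-06,
        1.18137937e+00, -1.78489980e-01]), 'joint_velocities': array([ 5.58599919e-04,  1.83973879e-03, -2.62337888e-03,  9.18576701e-04,
        3.16158227e-05, -4.64658840e-04]), 'joint_torque': array([ 2.09581672e-04, -4.40043962e+01, -1.76595336e+01,  6.32259599e-02,
        5.82860189e-02, -1.76522444e-04]), 'position': array([ 0.27043245, -0.56263948,  0.2215665 ]), 'tool_rot': array([-0.68942699, -0.15775942,  0.68949054, -0.1562216 ]), 'ft_force': array([ 0.49543009, -0.77316768,  0.03597449]), 'moment': array([ 0.00806495,  0.05958111, -0.03564058]), 'grip_width': 0.08689152663022773}
{'camera_matrix': array([[525.23745942,   0.        , 320.28869145],
       [  0.        , 525.23745942, 239.34112587],
       [  0.        ,   0.        ,   1.        ]]), 'xyz': array([0.39806543, 0.00301301, 1.07182962]), 'rotation': array([-0.70309471,  0.70710307, -0.06019148,  0.04516715])}
{'camera_matrix': array([[562.78450674,   0.        , 316.09144353],
       [  0.        , 562.78450674, 23
[... 947 characters left out ...]
169 0.022 ]
scene label [299.6 268. ] 0.92 [0.5671 0.0366 0.046 ]
scene label [392.9 239.4] 0.26 [ 0.4633 -0.0869  0.046 ]
scene lid_top [333.3 246.1] 0.83 [0.5272 0.004  0.083 ]
scene small_tin [391.4 241. ] 0.85 [ 0.4765 -0.1275  0.    ]
scene small_tin [329.3 284.1] 0.22 [0.5288 0.0088 0.    ]
scene glue_stick [232.2 305.6] 0.93 [0.6421 0.1161 0.    ]
scene ink_tin [276.4 355.3] 0.9 [0.5378 0.1625 0.    ]
scene ink_tin [315.9 225.5] 0.26 [ 0.6087 -0.1019  0.    ]
scene washi [426.1 270.5] 0.65 [ 0.4013 -0.0902  0.    ]
scene washi [233.3 304.9] 0.52 [0.6413 0.1142 0.    ]
scene eraser [277.1 246.6] 0.49 [ 0.6435 -0.0252  0.    ]
scene sharpener [316.6 222.1] 0.42 [ 0.6115 -0.1102  0.    ]
```

Run:
```python
import cv2
a=cv2.imread("pics/top1.png")[150:350,190:430]; cv2.imwrite("pics/top1c.png",cv2.resize(a,(720,600),interpolation=2))
a=cv2.imread("pics/scene1.png")[180:400,200:460]; cv2.imwrite("pics/scene1c.png",cv2.resize(a,(709,600),interpolation=2))
```

```text
(no output)
```

View pics/top1c.png

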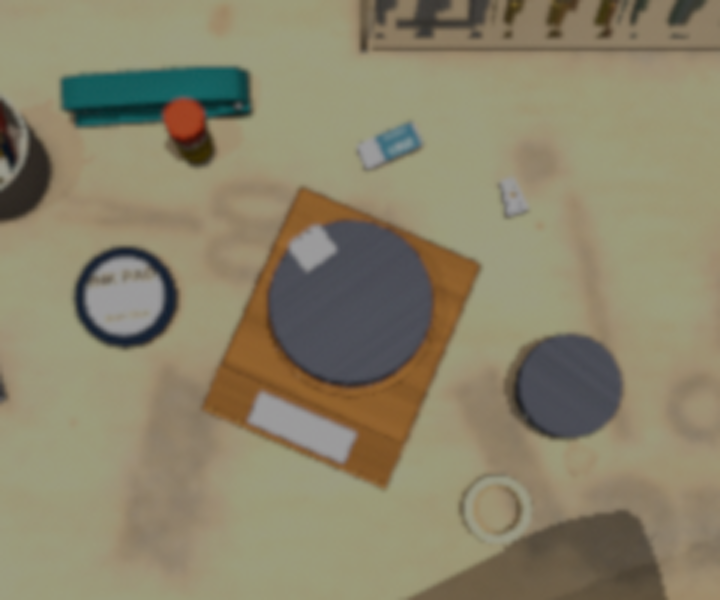

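View pics/scene1c.png

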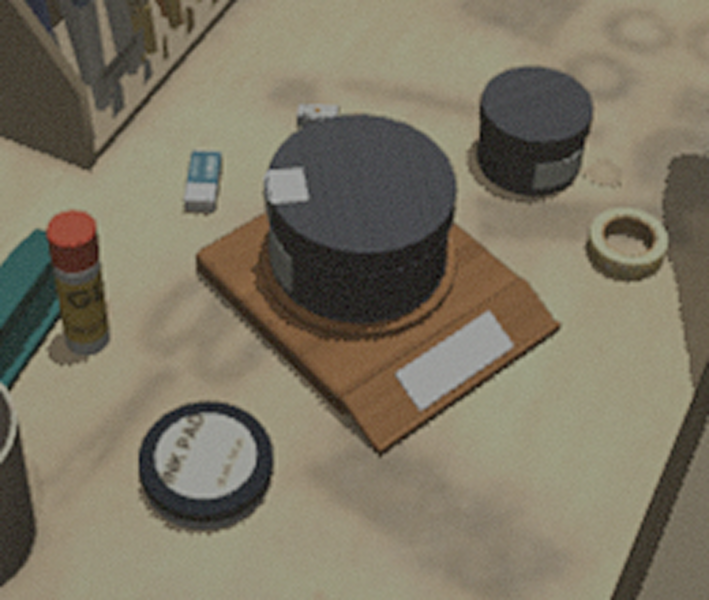

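The top crop shows the stand turned, with its ledge and card at crop (300,428). The tab is at (313,248), on the lid's far left. I'll measure both angles by segmentation.

```bash
cat > m.py <<'E'
from h import *
def comp(mask,seed):
    n,l,s,c=cv2.connectedComponentsWithStats(mask.astype(np.uint8)); 
    i=min(range(1,n),key=lambda k:np.hypot(*(c[k]-seed))+(1e3 if s[k][4]<40 else 0)); return l==i,c[i],s[i][4]
def poly(m,k=4):
    return cv2.boxPoints(cv2.minAreaRect(np.argwhere(m)[:,::-1].astype(np.float32)))
E
python3 - <<'E'
from m import *
im=cv2.imread("pics/top1.png"); hsv=cv2.cvtColor(im,cv2.COLOR_BGR2HSV)
for p in [(294,232),(290,292),(305,250),(275,265),(240,330)]: print(p,hsv[p[1],p[0]])
p=imaging.camera_params("top")
white=(hsv[:,:,1]<50)&(hsv[:,:,2]>110)
t,c,a=comp(white,np.array([294,233])); tab=ray("top",c,.085,p); print("tab",c,a,tab)
k,c,a=comp(white,np.array([290,292])); card=ray("top",c,.012,p); print("card",c,a,card)
kb=np.array([ray("top",q,.012,p) for q in poly(k)]); e=np.diff(np.vstack([kb,kb[:1]]),axis=0); print("card edges",[(round(np.hypot(*v[:2]),4),round(np.degrees(np.arctan2(v[1],v[0])),1)) for v in e])
wood=(hsv[:,:,0]<17)&(hsv[:,:,1]>120); w,c,a=comp(wood,np.array([300,265])); 
print("wood",a,[np.round(ray("top",q,.018,p)[:2],4) for q in poly(w)])
lid=(hsv[:,:,2]<105)&(hsv[:,:,1]<100); l,c,a=comp(lid,np.array([306,251]));
u=cv2.convexHull(np.argwhere(l)[:,::-1].astype(np.int32)); el=cv2.fitEllipse(u); print("lid",el,ray("top",el[0],.083,p))
for n in("tin","stand"):
  for cam in ("top","scene"):
    d=imaging.cut_out(cam,n); print(cam,n,[ (round(x["confidence"],2),x["box"]) for x in d[:1]])
E
```

```text
(294, 232) [150   2 155]
(290, 292) [150   2 155]
(305, 250) [114  30  86]
(275, 265) [ 16 174 144]
(240, 330) [ 18  60 140]
tab [293.70779221 232.23376623] 154 [0.56018397 0.03191762 0.085     ]
card [290.14358974 292.01538462] 390 [0.45055191 0.04117336 0.012     ]
card edges [(np.float64(0.0222), np.float64(-23.4)), (np.float64(0.0709), np.float64(-113.9)), (np.float64(0.0221), np.float64(156.0)), (np.float64(0.0707), np.float64(66.2))]
wood 2422 [array([0.4629, 0.1084]), array([0.6147, 0.0435]), array([ 0.5589, -0.0806]), array([ 0.4092, -0.0133])]
lid ((306.41656494140625, 250.55897521972656), (54.43552780151367, 55.008846282958984), 30.123531341552734) [0.52519395 0.00787755 0.083     ]
top tin [(0.71, [307.5, 254.1, 56.0, 59.5])]
scene tin [(0.63, [331.1, 262.7, 71.6, 83.4])]
top stand [(0.86, [305.2, 261.3, 94.2, 99.0])]
scene stand [(0.8, [338.1, 282.0, 137.4, 128.4])]
```

```bash
cat > d.py <<'E'
import sys
from h import *
C=np.array([.525,.0083])
o=get_obs(); T=R.from_quat(o["tool_rot"]).as_matrix(); P=o["position"]
r=P[:2]-C
print("t",round(o["time"],2),"P",P.round(4),"r,ang",round(np.hypot(*r)*1e3,1),round(np.degrees(np.arctan2(r[1],r[0])),1),"yaw_y",round(np.degrees(np.arctan2(T[1,1],T[0,1])),1),"yaw_z",round(np.degrees(np.arctan2(T[1,2],T[0,2])),1),"xdown",T[:,0].round(3),"F",o["ft_force"].round(1),"q",o["q"].round(2),"grip",round(o["grip_width"]*1e3,1))
if len(sys.argv)>3:
    g=np.array([float(a) for a in sys.argv[1:4]]); print("shift mm tool",((T.T@(g-P))*1e3).round(1))
E
python3 d.py .525 .0083 .15
```

```text
t 1.3 P [ 0.2706 -0.5633  0.2226] r,ang 625.7 -114.0 yaw_y -64.3 yaw_z -154.3 xdown [ 0. -0. -1.] F [ 0.4 -0.   0.5] q [-1.3   0.53  1.43  0.    1.18 -0.18] grip 87.1
shift mm tool [  72.6 -405.1 -476.8]
```

```bash
python3 -m inch '[[0,[0,-38,-45],[0,0,0]],[0,[0,-38,-45],[0,0,0]],[0,[0,-38,-45],[0,0,0]],[0,[0,-38,-45],[0,0,0]],[0,[0,-38,-45],[0,0,0]],[0,[0,-38,-45],[0,0,0]],[0,[0,-38,-45],[0,0,0]],[0,[0,-38,-45],[0,0,0]],[0,[0,-38,-45],[0,0,0]],[0,[0,-38,-45],[0,0,0]],[0,[0,0,0],[0,0,0]]]' 20; python3 d.py .525 .0083 .1
```

```text
time: 2.68
position: [0.5227, -0.0145, 0.2227]
tool_rot: [0.693, 0.152, -0.687, 0.159]
ft_force: [-0.4, 0.7, 0.6]
grip_width: 0.0005
t 2.67 P [ 0.5227 -0.0145  0.2227] r,ang 22.9 -95.8 yaw_y -64.6 yaw_z -154.6 xdown [ 0.01  -0.008 -1.   ] F [-0.4  0.7  0.6] q [-0.24  0.39  1.69 -0.01  1.05  0.89] grip 0.5
shift mm tool [122.6 -21.  -11.2]
```

```bash
python3 -m inch '[[0,[40,-10,-5],[0,0,0]],[0,[40,-10,-5],[0,0,0]],[0,[38,0,0],[0,0,0]],[0,[3,0,0],[0,0,0]],[0,[0,0,0],[0,0,0]]]'; python3 d.py .525 .0083 .094; python3 -c "
from h import *
T=R.from_quat(get_obs()['tool_rot']).as_matrix(); print(T.round(4))"
```

```text
time: 3.3
position: [0.527, 0.0036, 0.1013]
tool_rot: [0.695, 0.15, -0.685, 0.161]
ft_force: [0.4, 0.0, 0.0]
grip_width: 0.0005
t 3.3 P [0.527  0.0036 0.1013] r,ang 5.1 -66.9 yaw_y -64.6 yaw_z -154.6 xdown [ 0.016 -0.012 -1.   ] F [0.4 0.  0. ] q [-0.2   0.58  1.8  -0.01  0.75  0.94] grip 0.5
shift mm tool [ 7.2 -5.2 -0.1]
[[ 0.0165  0.4285 -0.9034]
 [-0.0118 -0.9034 -0.4287]
 [-0.9998  0.0177 -0.0098]]
```

```bash
python3 -m inch '[[0,[5,-5,0],[0,-0.6,-1]],[0,[2,0,0],[0,0,0]]]'; for i in 1; do python3 d.py .525 .0083 .09; done; python3 -m inch '[[0,[1.5,0,0],[0,0,0]],[0,[1.5,0,0],[0,0,0]]]'
```

```text
time: 3.55
position: [0.5267, 0.0073, 0.0965]
tool_rot: [0.691, 0.154, -0.689, 0.156]
ft_force: [-0.1, -0.1, 0.1]
grip_width: 0.0004
t 3.55 P [0.5267 0.0073 0.0965] r,ang 2.0 -32.0 yaw_y -64.7 yaw_z -154.7 xdown [ 0.004 -0.001 -1.   ] F [-0.1 -0.1  0.1] q [-0.2   0.59  1.79 -0.    0.76  0.93] grip 0.4
shift mm tool [ 6.5 -1.7  1.1]
time: 3.8
position: [0.5275, 0.0071, 0.0945]
tool_rot: [0.692, 0.154, -0.688, 0.156]
ft_force: [0.3, 0.3, -0.3]
grip_width: 0.0004
```

```bash
python3 -m inch '[[0,[1,0,0],[0,0,0]]]'; python3 -m inch '[[0,[1,0,0],[0,0,0]]]'; python3 d.py
```

```text
time: 3.92
position: [0.5276, 0.0071, 0.0936]
tool_rot: [0.692, 0.154, -0.688, 0.156]
ft_force: [-0.5, -0.2, 0.3]
grip_width: 0.0002
time: 4.05
position: [0.5276, 0.0072, 0.0926]
tool_rot: [0.692, 0.154, -0.688, 0.156]
ft_force: [-0.4, 0.4, 0.2]
grip_width: 0.0007
t 4.05 P [0.5276 0.0072 0.0926] r,ang 2.8 -23.9 yaw_y -64.7 yaw_z -154.7 xdown [ 0.007 -0.001 -1.   ] F [-0.4  0.4  0.2] q [-0.2   0.59  1.79 -0.    0.75  0.93] grip 0.7
```

Free still; continue in small steps, a call each, stopping on force.

```bash
f(){ grep -E "position|ft_force"; }; python3 -m inch '[[0,[1.5,0,0],[0,0,0]]]'|f; python3 -m inch '[[0,[1.5,0,0],[0,0,0]]]'|f;  python3 -m inch '[[0,[1,0,0],[0,0,0]]]'|f; python3 -m inch '[[0,[1,0,0],[0,0,0]]]'|f
```

```text
position: [0.5276, 0.0072, 0.091]
ft_force: [-0.9, -0.1, 0.1]
position: [0.5276, 0.0072, 0.0894]
ft_force: [-0.6, 0.3, -0.0]
position: [0.5276, 0.0072, 0.0883]
ft_force: [-1.1, 0.3, 3.4]
position: [0.5277, 0.0072, 0.0878]
ft_force: [-1.7, 0.3, 7.1]
```

```bash
f(){ grep -E "position|ft_force"; }; python3 -m inch '[[0,[1,0,0],[0,0,0]]]'|f; python3 -m inch '[[0,[1,0,0],[0,0,0]]]'|f;  python3 -m inch '[[0,[1,0,0],[0,0,0]]]'|f; python3 -m inch '[[0,[1,0,0],[0,0,0]]]'|f
```

```text
position: [0.5278, 0.0072, 0.0875]
ft_force: [-1.7, 0.5, 6.6]
position: [0.5278, 0.0072, 0.0873]
ft_force: [-1.1, 1.1, 6.7]
position: [0.5278, 0.0072, 0.0872]
ft_force: [-2.3, -0.3, 7.2]
position: [0.5278, 0.0072, 0.087]
ft_force: [-2.3, -0.4, 7.5]
```

```bash
f(){ grep -E "position|ft_force"; }; python3 -m inch '[[0,[1.5,0,0],[0,0,0]],[0,[1.5,0,0],[0,0,0]]]'|f; python3 -m inch '[[0,[1.6,0,0],[0,0,0]],[0,[1.6,0,0],[0,0,0]]]'|f;  python3 -m inch '[[0,[1.6,0,0],[0,0,0]],[0,[1.6,0,0],[0,0,0]]]'|f
```

```text
position: [0.5278, 0.0072, 0.0858]
ft_force: [-1.1, 0.9, 7.8]
position: [0.5278, 0.0072, 0.0843]
ft_force: [-1.8, -0.5, 7.2]
position: [0.5277, 0.0072, 0.0829]
ft_force: [-1.3, -0.1, 8.2]
```

```bash
f(){ grep -E "position|ft_force"; }; python3 -m inch '[[0,[1.6,0,0],[0,0,0]],[0,[1.6,0,0],[0,0,0]]]'|f; python3 -m inch '[[0,[1.6,0,0],[0,0,0]],[0,[1.6,0,0],[0,0,0]]]'|f;  python3 -m inch '[[0,[1.8,0,0],[0,0,0]],[0,[1.8,0,0],[0,0,0]]]'|f;  python3 -m inch '[[0,[2.0,0,0],[0,0,0]],[0,[2.0,0,0],[0,0,0]]]'|f
```

```text
position: [0.5279, 0.0072, 0.0821]
ft_force: [-2.6, -0.2, 14.3]
position: [0.5279, 0.0072, 0.0821]
ft_force: [-2.9, -0.1, 12.3]
position: [0.5279, 0.0072, 0.082]
ft_force: [-2.8, 1.1, 15.2]
position: [0.5279, 0.0072, 0.0818]
ft_force: [-4.5, 1.0, 16.5]
```

```bash
f(){ grep -E "position|ft_force"; }; python3 -m inch '[[0,[-5,0,0],[0,0,0]],[0,[-3,0,0],[0,0,0]],[0,[0,-2,25],[0,0,0]],[0,[0,0,20],[0,0,0]],[0,[0,0,0],[0,0,0]]]'|f;python3 d.py .4861 -.0101 .086
```

```text
position: [0.4862, -0.0107, 0.0898]
ft_force: [1.0, -0.6, 0.3]
t 7.42 P [ 0.4862 -0.0107  0.0898] r,ang 43.2 -153.9 yaw_y -64.5 yaw_z -154.5 xdown [ 0.018 -0.005 -1.   ] F [ 1.  -0.6  0.3] q [-0.25  0.56  1.91 -0.    0.66  0.87] grip 0.5
shift mm tool [ 3.8 -0.6 -0.1]
```

```bash
f(){ grep -E "position|ft_force"; }; python3 -m inch '[[0,[3,0,0],[0,-0.8,-0.7]],[0,[1,0,0],[0,0,0]]]'|f; python3 -m inch '[[0,[1.2,0,0],[0,0,0]]]'|f; python3 -m inch '[[0,[1.2,0,0],[0,0,0]]]'|f; python3 -m inch '[[0,[1.4,0,0],[0,0,0]]]'|f; python3 d.py
```

```text
position: [0.4884, -0.0108, 0.0856]
ft_force: [0.0, -0.3, -0.4]
position: [0.4891, -0.0107, 0.0842]
ft_force: [0.4, 0.5, -0.0]
position: [0.4895, -0.0106, 0.0828]
ft_force: [0.1, 0.7, 0.8]
position: [0.4894, -0.0106, 0.0816]
ft_force: [-2.9, -1.2, 8.5]
t 8.05 P [ 0.4894 -0.0106  0.0816] r,ang 40.3 -152.0 yaw_y -64.4 yaw_z -154.4 xdown [ 0.001 -0.001 -1.   ] F [-2.9 -1.2  8.5] q [-0.25  0.58  1.89 -0.    0.67  0.87] grip 0.6
```

```bash
f(){ grep -E "position|ft_force"; }; python3 -m inch '[[0,[1.6,1,0],[0,0,0]]]'|f; python3 -m inch '[[0,[1.6,5,-0.3],[-7,0,0]],[0,[1.6,5,-0.3],[-7,0,0]]]'|f; python3 -m inch '[[0,[1.6,5,-0.3],[-7,0,0]]]'|f; python3 d.py
```

```text
position: [0.4893, -0.0112, 0.0807]
ft_force: [-3.2, 2.1, 13.7]
position: [0.4936, -0.0181, 0.0803]
ft_force: [-4.8, 1.9, 17.1]
position: [0.4965, -0.0213, 0.0804]
ft_force: [-3.5, 2.0, 16.5]
t 8.55 P [ 0.4965 -0.0213  0.0804] r,ang 41.1 -134.0 yaw_y -42.8 yaw_z -132.8 xdown [-0.001  0.002 -1.   ] F [-3.5  2.  16.5] q [-0.27  0.59  1.87  0.    0.68  0.47] grip 0.3
```

```bash
cat > tab.py <<'E'
from m import *
import sys
C=np.array([.525,.0083]); 
for cam in sys.argv[2:]:
  im=imaging.camera(cam)[:,:,::-1]; cv2.imwrite(f"pics/{cam}_{sys.argv[1]}.png",im)
  hsv=cv2.cvtColor(im,cv2.COLOR_BGR2HSV); p=imaging.camera_params(cam)
  w=(hsv[:,:,1]<50)&(hsv[:,:,2]>105)
  n,l,s,c=cv2.connectedComponentsWithStats(w.astype(np.uint8))
  for i in range(1,n):
    if s[i][4]<30: continue
    X=ray(cam,c[i],.082,p); v=X[:2]-C; r=np.hypot(*v)*1e3
    if 20<r<60: print(cam,c[i].round(1),s[i][4],X.round(4),"r",r.round(1),"ang",np.degrees(np.arctan2(v[1],v[0])).round(1))
E
python3 tab.py 2 top scene
python3 - <<'E'
from h import *
C=np.array([.525,.0083])
for d in imaging.tip_of("scene","label")[:2]: print(d["pixel"],d["confidence"],ray("scene",d["pixel"],.046)[:2]-C)
E
```

```text
scene [306.6 256. ] 174 [0.5537 0.0395 0.082 ] r 42.4 ang 47.4
[302.1, 272.9] 0.71 [0.03407647 0.03536642]
```

```bash
f(){ grep -E "position|ft_force"; }; python3 -m inch '[[0,[1.2,5.2,-0.3],[-7,0,0]],[0,[1.3,5.2,-0.3],[-7,0,0]]]'|f; python3 -m inch '[[0,[1.3,5.2,-0.3],[-7,0,0]],[0,[1.3,5.2,-0.3],[-7,0,0]]]'|f; python3 d.py; python3 tab.py 3 scene
```

```text
position: [0.5029, -0.0265, 0.0809]
ft_force: [-4.5, 1.0, 14.3]
position: [0.5098, -0.0299, 0.0809]
ft_force: [-5.7, -1.2, 14.2]
t 9.2 P [ 0.5098 -0.0299  0.0809] r,ang 41.1 -111.7 yaw_y -14.0 yaw_z -104.0 xdown [-0.009  0.004 -1.   ] F [-5.7 -1.2 14.2] q [-0.28  0.6   1.83  0.    0.72 -0.04] grip 0.5
scene [310.8 261.1] 179 [0.5435 0.0456 0.082 ] r 41.7 ang 63.6
```

```bash
f(){ grep -E "position|ft_force"; }; python3 -m inch '[[0,[1.3,5.5,0.2],[-5,0,0]],[0,[1.3,5.5,0.1],[-5,0,0]],[0,[1.3,5.5,0],[-6,0,0]]]'|f; python3 -m inch '[[0,[1.3,5.5,-0.1],[-6,0,0]],[0,[1.3,5.5,-0.2],[-6,0,0]],[0,[1.3,5.5,-0.2],[-6,0,0]]]'|f; python3 d.py; python3 tab.py 4 scene
```

```text
position: [0.5221, -0.0336, 0.081]
ft_force: [-5.5, -1.8, 12.9]
position: [0.5364, -0.0332, 0.0813]
ft_force: [-3.8, -4.2, 11.7]
t 10.0 P [ 0.5364 -0.0332  0.0813] r,ang 43.1 -74.7 yaw_y 21.7 yaw_z -68.3 xdown [-0.02  -0.004 -1.   ] F [-3.8 -4.2 11.7] q [-0.26  0.63  1.76 -0.01  0.78 -0.63] grip 0.6
scene [326.  267.5] 188 [0.5184 0.0469 0.082 ] r 39.1 ang 99.7
```

```bash
f(){ grep -E "position|ft_force"; }; python3 -m inch '[[0,[1.3,5.5,-0.4],[-6,0,0.4]],[0,[1.3,5.5,-0.4],[-6,0,0.4]],[0,[1.3,5.5,-0.4],[-6,0,0.4]]]'|f; python3 -m inch '[[0,[1.4,5.5,-0.4],[-6,0,0.2]],[0,[1.4,5.5,-0.4],[-6,0,0.2]],[0,[1.4,5.5,-0.3],[-6,0,0.2]]]'|f; python3 d.py; python3 tab.py 5 scene top
```

```text
position: [0.5502, -0.0281, 0.0814]
ft_force: [-3.6, -5.0, 9.8]
position: [0.5609, -0.0193, 0.0814]
ft_force: [-2.9, -3.5, 10.2]
t 10.8 P [ 0.5609 -0.0193  0.0814] r,ang 45.3 -37.6 yaw_y 59.5 yaw_z -30.5 xdown [ 0.006  0.001 -1.   ] F [-2.9 -3.5 10.2] q [-0.23  0.64  1.71  0.    0.78 -1.28] grip 0.6
scene [344.3 266.4] 141 [0.4959 0.0327 0.082 ] r 38.0 ang 140.1
```

```bash
f(){ grep -E "position|ft_force"; }; python3 -m inch '[[0,[1.4,5.5,-1],[-6,0,0]],[0,[1.4,4,-1],[-6,0,0]],[0,[-3,0,0],[0,0,0]],[0,[-8,0,0],[0,0,0]],[0,[-40,-20,40],[0,0,0]],[0,[-40,-20,40],[0,0,0]],[0,[0,-20,50],[0,0,0]],[0,[0,0,0],[0,0,0]]]'|f; python3 d.py; python3 tab.py 6 scene top
```

```text
position: [0.6703, -0.1109, 0.1769]
ft_force: [-0.8, 0.2, -0.5]
t 11.9 P [ 0.6703 -0.1109  0.1769] r,ang 188.0 -39.4 yaw_y 71.8 yaw_z -18.2 xdown [ 0.008 -0.003 -1.   ] F [-0.8  0.2 -0.5] q [-0.33  0.65  1.34 -0.    1.15 -1.58] grip 0.5
scene [348.9 264.1] 156 [0.4918 0.0254 0.082 ] r 37.4 ang 152.7
top [286.6 237. ] 63 [0.5515 0.0455 0.082 ] r 45.7 ang 54.5
```

```bash
f(){ grep -E "position|ft_force"; }; python3 -m inch '[[0,[-10,-20,-50],[0,0,0]],[0,[-10,-30,-50],[0,0,0]],[0,[0,-60,0],[0,0,0]],[0,[0,-60,0],[0,0,0]],[0,[0,-60,0],[0,0,0]],[0,[0,0,0],[0,0,0]]]'|f; python3 d.py; python3 tab.py 7 scene top; python3 -c "
import cv2
a=cv2.imread('pics/top_7.png')[150:350,190:430]; cv2.imwrite('pics/top7c.png',cv2.resize(a,(720,600),interpolation=2))"
```

```text
position: [0.4877, -0.2872, 0.1918]
ft_force: [0.7, -0.3, 0.4]
t 12.75 P [ 0.4877 -0.2872  0.1918] r,ang 297.9 -97.2 yaw_y 72.4 yaw_z -17.6 xdown [-0.01  0.01 -1.  ] F [ 0.7 -0.3  0.4] q [-0.73  0.49  1.6   0.    1.06 -1.99] grip 0.2
scene [343.4 225.2] 488 [ 0.5333 -0.0449  0.082 ] r 53.9 ang -81.1
scene [370.5 248.3] 32 [ 0.4765 -0.0184  0.082 ] r 55.4 ang -151.1
scene [349.1 264.1] 192 [0.4916 0.0254 0.082 ] r 37.6 ang 152.9
```

View pics/top7c.png

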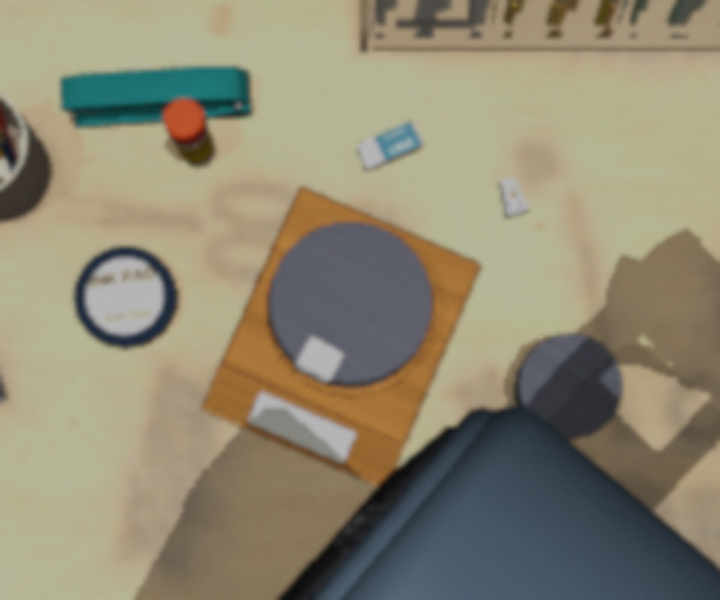

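Tab now at crop (320,359), almost in line with the card at (302,427). The bystanders have not moved. I'll measure the exact angle.

```bash
cat > t2.py <<'E'
from m import *
import sys
p=imaging.camera_params("top"); im=cv2.imread(sys.argv[1]); hsv=cv2.cvtColor(im,cv2.COLOR_BGR2HSV)
lid=(hsv[:,:,2]<108)&(hsv[:,:,1]<100); l,c,a=comp(lid,np.array([307,251])); el=cv2.fitEllipse(cv2.convexHull(np.argwhere(l)[:,::-1].astype(np.int32))); L=ray("top",el[0],.083,p); print("lid c",el,L.round(4))
seed=np.array([296.7,269.7]) if len(sys.argv)<4 else np.array([float(sys.argv[2]),float(sys.argv[3])])
for th in(115,130):
  w=(hsv[:,:,1]<50)&(hsv[:,:,2]>th); t,c,a=comp(w,seed); X=ray("top",c,.083,p)
  b=cv2.minAreaRect(np.argwhere(t)[:,::-1].astype(np.float32))
  q=np.array([ray("top",z,.083,p)[:2] for z in cv2.boxPoints(b)]); e=q-np.roll(q,1,0)
  print(th,c,a,X.round(4),"edges",[(round(np.hypot(*v)*1e3,1),round(np.degrees(np.arctan2(v[1],v[0])),1)) for v in e[:2]])
  for C in([.525,.0083],L[:2]): v=X[:2]-C; print(np.hypot(*v)*1e3,np.degrees(np.arctan2(v[1],v[0])))
E
python3 t2.py pics/top_7.png; python3 t2.py pics/top1.png 294 232
python3 - <<'E'
from m import *
# stand edges: line fits of side edges of wood
p=imaging.camera_params("top"); hsv=cv2.cvtColor(cv2.imread("pics/top1.png"),cv2.COLOR_BGR2HSV)
w,c,a=comp((hsv[:,:,0]<17)&(hsv[:,:,1]>120),np.array([300,265]))
h=cv2.convexHull(np.argwhere(w)[:,::-1].astype(np.int32)); ap=cv2.approxPolyDP(h,4,True)[:,0]
q=np.array([ray("top",z,.018,p)[:2] for z in ap]); e=np.roll(q,-1,0)-q; print(ap.tolist(),[(round(np.hypot(*v)*1e3,1),round(np.degrees(np.arctan2(v[1],v[0])),1)) for v in e])
E
```

```text
lid c ((306.18402099609375, 251.19442749023438), (53.668094635009766, 54.01651382446289), 32.17005157470703) [0.524  0.0083 0.083 ]
115 [296.14835165 269.02747253] 182 [0.4902 0.0274 0.083 ] edges [(np.float64(27.8), np.float64(63.1)), (np.float64(23.6), np.float64(-26.5))]
39.706089621692314 151.31834068389816
38.804224910609506 150.62538165295
130 [296.27741935 269.01935484] 155 [0.4902 0.0271 0.083 ] edges [(np.float64(25.3), np.float64(63.1)), (np.float64(21.9), np.float64(-26.5))]
39.57752491798212 151.6175639337741
38.67317414304248 150.9292664296116
lid c ((306.4169616699219, 250.55938720703125), (54.43424987792969, 55.00939178466797), 30.277114868164062) [0.5252 0.0079 0.083 ]
115 [293.74666667 232.18      ] 150 [0.5606 0.0319 0.083 ] edges [(np.float64(22.3), np.float64(36.5)), (np.float64(25.2), np.float64(-52.8))]
42.72669115677159 33.531765618768716
42.80192390976111 34.146835786134375
130 [293.57037037 232.00740741] 135 [0.561  0.0322 0.083 ] edges [(np.float64(21.2), np.float64(36.5)), (np.float64(23.3), np.float64(-52.8))]
43.19128388787609 33.65791877758447
43.26749986664364 34.26615663990112
[[348, 238], [317, 311], [258, 286], [290, 213]] [(np.float64(159.9), np.float64(156.4)), (np.float64(127.9), np.float64(66.8)), (np.float64(161.5), np.float64(-23.2)), (np.float64(128.8), np.float64(-113.9))]
```

```bash
python3 - <<'E'
from h import *
o=get_obs(); T=R.from_quat(o["tool_rot"]).as_matrix(); p=imaging.camera_params("wrist"); print((T.T@(np.array(p["xyz"])-o["position"])).round(3),(T.T@rot(p)).round(2), p["camera_matrix"][0][0])
E
python3 d.py .527 .0078 .25
```

```text
[-0.162  0.    -0.079] [[ 0.   -0.29  0.96]
 [ 1.    0.   -0.  ]
 [-0.    0.96  0.29]] 410.27136540940205
t 12.85 P [ 0.4883 -0.2834  0.1915] r,ang 294.0 -97.2 yaw_y 72.6 yaw_z -17.4 xdown [-0.012  0.013 -1.   ] F [-0.7  0.6  0.4] q [-0.72  0.49  1.61  0.    1.06 -1.99] grip 0.2
shift mm tool [-55.2 290.  -50.9]
```

```bash
f(){ grep -E "position|ft_force"; }; python3 -m inch '[[0,[-15,58,2],[0,0,0]],[0,[-15,58,2],[0,0,0]],[0,[-15,58,2],[0,0,0]],[0,[-10,58,2],[0,0,0]],[0,[0,58,2],[0,0,0]],[0,[0,0,0],[0,0,0]],[0,[0,0,0],[0,0,0]]]'|f; python3 d.py
python3 - <<'E'
from h import *
p=imaging.camera_params("wrist"); im=imaging.camera("wrist")[:,:,::-1]; cv2.imwrite("pics/w1.png",im)
np.save("w1.npy",p,allow_pickle=True)
E
```

```text
position: [0.581, 0.0148, 0.2489]
ft_force: [-0.5, -1.1, 0.2]
t 13.72 P [0.581  0.0148 0.2489] r,ang 56.3 6.6 yaw_y 73.5 yaw_z -16.4 xdown [-0.02  0.02 -1.  ] F [-0.5 -1.1  0.2] q [-0.18  0.45  1.5   0.02  1.22 -1.47] grip 0.3
```

View pics/w1.png

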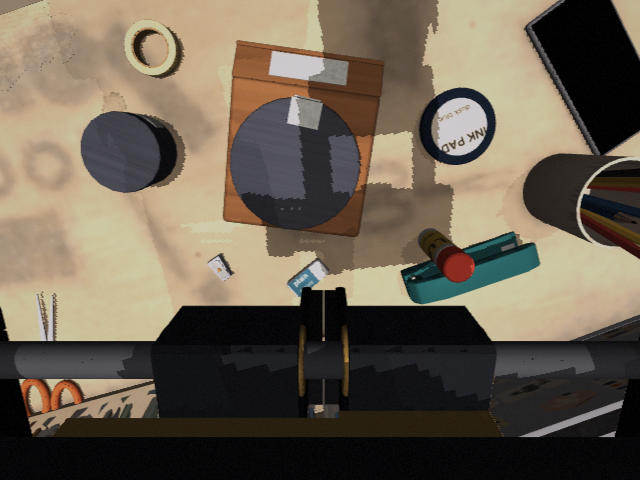

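```bash
cat > rect.py <<'E'
from h import *
import sys
def rect(img,p,z,C=(.527,.0078),phi=156.3,s=4,half=75):
    # output: up = direction phi, right = phi-90 ; s px per mm
    f=np.array([np.cos(np.radians(phi)),np.sin(np.radians(phi))]); r=np.array([f[1],-f[0]])
    n=2*half*s; src=[];dst=[]
    for a,b in((-1,-1),(1,-1),(1,1),(-1,1)):
        w=np.array(C)+half*1e-3*(a*r+b*f); src.append(proj(None,[*w,z],p)); dst.append([(a+1)/2*n,(1-b)/2*n])
    return cv2.warpPerspective(img,cv2.getPerspectiveTransform(np.float32(src),np.float32(dst)),(n,n),flags=cv2.INTER_CUBIC)
if __name__=="__main__":
    im=cv2.imread(sys.argv[1]); p=np.load(sys.argv[2],allow_pickle=True).item()
    a=rect(im,p,.083); cv2.imwrite("pics/"+sys.argv[3]+"_lid.png",a)
    hsv=cv2.cvtColor(im,cv2.COLOR_BGR2HSV)
    for x,y in((296,104),(312,104),(298,120),(314,118),(280,115),(330,130),(330,112)): print((x,y),hsv[y,x])
E
python3 rect.py pics/w1.png w1.npy w1
```

```text
(296, 104) [168   6 205]
(312, 104) [ 23  16 148]
(298, 120) [168   6 208]
(314, 118) [ 17  17 138]
(280, 115) [123  32  96]
(330, 130) [115  31  49]
(330, 112) [128  22  46]
```

View pics/w1_lid.png

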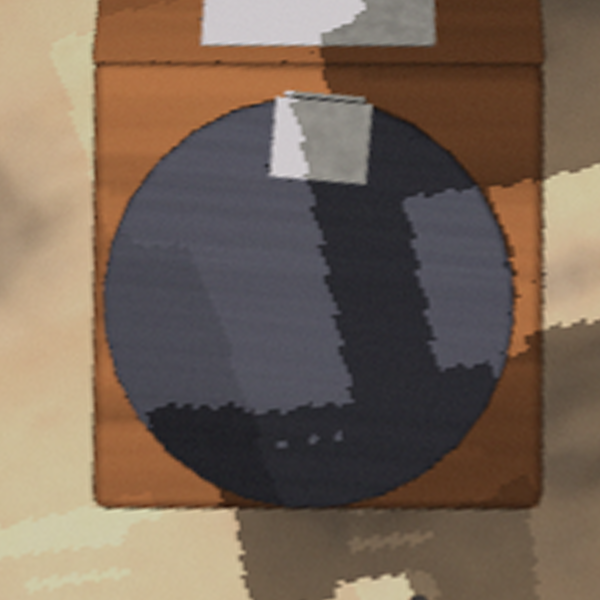

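```bash
f(){ grep -E "position|ft_force"; }; python3 -m inch '[[0,[40,-10,-6],[0,-1.4,-0.8]],[0,[40,-6,-3],[0,0,0]],[0,[40,0,0],[0,0,0]],[0,[32,0,0],[0,0,0]],[0,[4,0,0],[0,0,0]],[0,[0,0,0],[0,0,0]]]'|f; python3 d.py .5675 -.002 .085
```

```text
position: [0.5652, -0.0038, 0.0904]
ft_force: [-0.2, 0.6, 0.2]
t 14.53 P [ 0.5652 -0.0038  0.0904] r,ang 42.0 -16.8 yaw_y 72.9 yaw_z -17.1 xdown [ 0.001 -0.001 -1.   ] F [-0.2  0.6  0.2] q [-0.2   0.63  1.7  -0.    0.81 -1.48] grip 0.6
shift mm tool [5.4 2.4 1.7]
```

```bash
f(){ grep -E "position|ft_force"; }; python3 -m inch '[[0,[5,0,2],[0,0,0]]]'|f; python3 -m inch '[[0,[1.3,0,1],[0,0,0]]]'|f; python3 -m inch '[[0,[1.3,0,0],[0,0,0]]]'|f; python3 -m inch '[[0,[1.3,0,0],[0,0,0]]]'|f; python3 d.py
```

```text
position: [0.5681, -0.005, 0.0868]
ft_force: [0.6, 0.4, 0.7]
position: [0.5699, -0.0056, 0.0863]
ft_force: [-0.3, -0.2, 0.5]
position: [0.5706, -0.0057, 0.0857]
ft_force: [-0.2, 0.6, -0.3]
position: [0.5709, -0.0057, 0.0848]
ft_force: [-0.1, 0.3, 0.4]
t 15.03 P [ 0.5709 -0.0057  0.0848] r,ang 48.0 -16.9 yaw_y 72.9 yaw_z -17.1 xdown [ 0.009 -0.002 -1.   ] F [-0.1  0.3  0.4] q [-0.21  0.65  1.69 -0.    0.8  -1.48] grip 0.1
```

```bash
f(){ grep -E "position|ft_force"; }; python3 -m inch '[[0,[1.2,0,-3],[0,0,0]]]'|f; python3 -m inch '[[0,[1.2,0,0],[0,0,0]]]'|f; python3 -m inch '[[0,[1.3,0,0],[0,0,0]]]'|f; python3 -m inch '[[0,[1.3,0,0],[0,0,0]]]'|f; python3 d.py
```

```text
position: [0.5683, -0.0047, 0.0838]
ft_force: [0.5, 0.9, -0.4]
position: [0.5678, -0.0045, 0.0826]
ft_force: [-1.3, 0.9, 2.4]
position: [0.568, -0.0045, 0.0818]
ft_force: [-0.1, -0.0, 8.7]
position: [0.5681, -0.0046, 0.0816]
ft_force: [-2.6, 0.3, 10.6]
t 15.53 P [ 0.5681 -0.0046  0.0816] r,ang 45.0 -16.6 yaw_y 73.0 yaw_z -17.0 xdown [ 0.01  -0.003 -1.   ] F [-2.6  0.3 10.6] q [-0.2   0.65  1.7  -0.    0.78 -1.48] grip 0.4
```

```bash
f(){ grep -E "position|ft_force"; }; python3 -m inch '[[0,[1.5,2.2,0],[-2,0,0]]]'|f; python3 -m inch '[[0,[1.4,2.2,0],[-2,0,0]]]'|f; python3 d.py;  python3 tab.py 8 scene
```

```text
position: [0.5687, -0.0033, 0.0813]
ft_force: [-3.1, -3.4, 11.5]
position: [0.5691, -0.0023, 0.0814]
ft_force: [-3.0, -3.8, 10.7]
t 15.78 P [ 0.5691 -0.0023  0.0814] r,ang 45.4 -13.5 yaw_y 77.2 yaw_z -12.8 xdown [ 0.009 -0.007 -1.   ] F [-3.  -3.8 10.7] q [-0.2   0.65  1.7  -0.01  0.78 -1.54] grip -0.0
scene [349.6 264. ] 137 [0.491  0.0248 0.082 ] r 37.8 ang 154.1
```

```bash
f(){ grep -E "position|ft_force"; }; python3 -m inch '[[0,[1.4,2.4,0],[-2,0,0]],[0,[-4,0,0],[0,0,0]],[0,[-20,0,0],[0,0,0]],[0,[-50,0,0],[0,0,0]],[0,[-50,0,10],[0,0,0]],[0,[-42,0,10],[0,0,0]],[0,[0,0,0],[0,0,0]],[0,[0,0,0],[0,0,0]]]'|f; python3 d.py
python3 - <<'E'
from h import *
p=imaging.camera_params("wrist"); im=imaging.camera("wrist")[:,:,::-1]; cv2.imwrite("pics/w2.png",im)
np.save("w2.npy",p,allow_pickle=True)
E
python3 rect.py pics/w2.png w2.npy w2
```

```text
position: [0.5873, -0.0029, 0.2508]
ft_force: [-0.1, 0.2, -0.7]
t 16.82 P [ 0.5873 -0.0029  0.2508] r,ang 63.3 -10.2 yaw_y 79.3 yaw_z -10.7 xdown [ 0.007 -0.007 -1.   ] F [-0.1  0.2 -0.7] q [-0.19  0.44  1.5  -0.01  1.19 -1.57] grip 0.4
(296, 104) [123  27  94]
(312, 104) [120  28  91]
(298, 120) [117  30  93]
(314, 118) [120  30  93]
(280, 115) [120  27  94]
(330, 130) [111  36  50]
(330, 112) [125  33  46]
```

View pics/w2_lid.png

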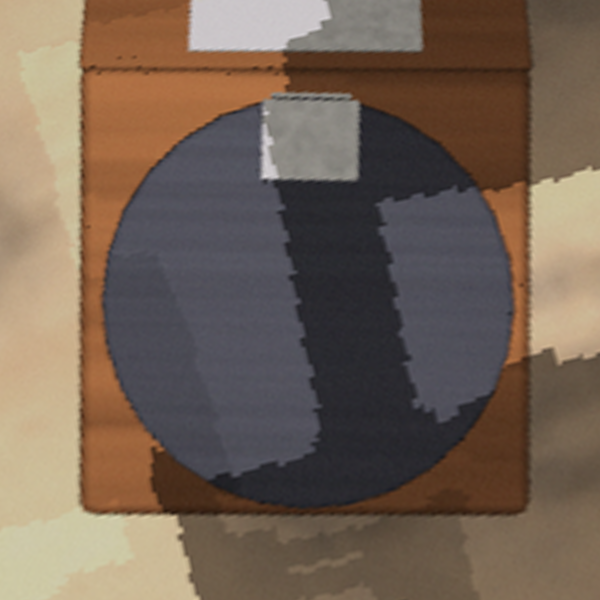

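```bash
python3 -c "
from h import *
print(robot.hand_in())"
```

```text
the job is handed in; nothing more can be done
None
```

The lid is pressed home and the label faces the stand's front to within about 1°. I handed the job in with the arm clear, about 17 s into the 72 s allowed.

- **Lid:** I pressed it down at its middle with closed fingers. It slid at about 8 N and met its stop at 12–16 N, with the top about 82 mm above the counter. That matches 83 mm less the bearing's sinking under load.
- **Turning:** I dragged the lid's edge round about 117° in one long arc. A close wrist-camera look then showed it about 4° short, so I made a small correction. The highest pressing force I read was about 17 N, but the force was only read at the end of each call.
- **Last checks:** In the final wrist view the tab is about 0.7° off the stand's front.
- **Loose things:** They were all in place in the overhead picture taken before the correction. I didn't check them again afterwards, but the arm stayed well above them.
- **Disagreements:** Before the correction, the overhead camera's tab angle came out 1–3° apart depending on the method, and the scene camera's was offset by a few millimetres. I relied on the wrist view instead. I did not check the lid height again after turning.

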